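Close the bench caliper on a brass bush

ROBOT

A 6-joint arm with a two-finger parallel gripper is mounted at the origin on the work surface. World frame = base frame: x ahead of the robot, y to its left, z up, the work surface at z = 0. Lengths are in m, angles in rad, forces in N, time in s.
With the tool pointing down it reaches from about 0.35 to 0.85 m from the base axis. Payload 8.1 kg.
Tool frame: the origin (TCP) lies midway between the tips of the shut fingers; the grasp point (between the pads) lies 19 mm behind it; z points along the fingers, y is the direction in which the jaws open and shut (so a half turn about z gives the same grasp; the last joint's range is limited). The gripper opens to 93 mm and grips with 3 to 60 N. Pads are 15 mm wide; open, the fingers measure 128 mm over their backs; the gripper's body (75 mm by 188 mm) begins 65 mm behind the grasp point.
Start: joints at [1.065, 0.13, 1.488, -0, 1.523, -0.085], TCP at [0.245, 0.548, 0.219] pointing down, gripper open.
Joint ranges: [-2.96, 2.96], [-0.89, 2.26], [0.02, 2.5], [-1.34, 4.48], [0, 2.73], [-2.66, 2.66]. Speed limits (rad/s): [2.39, 2.39, 2.79, 3.14, 3.14, 3.14].

INTERFACE

Orientations are given as a rotation vector (axis times angle).
In Python, from plant import robot gives the robot as it stands. The module is installed in compiled form; this text tells all that it offers.
- The arm moves only by the shell command python3 -m pendant 'ROWS' [FORCE]. ROWS is JSON, a list of rows, each an object with "translation": the shift along the tool's x, y, z in mm, a list of three; "twist": the turn, a rotation vector about the tool's x, y, z in rad, a list of three; "grip": the opening, from -1 (shut) to 1 (fully open). A call has exactly 10 rows; each row shifts and turns the pose as measured when the row begins, along the tool's axes as they then stand; what a row does not reach is not made up. A row lasts 1/10 s, in which the tool goes at most 50 mm and 8.59 degrees, less where a joint would pass 70% of its speed; a pose out of reach is approached as far as the arm can. A call is refused whole if a number of a shift passes 50 or a number of a turn 0.15, either way. A call with a gripper value outside its range is refused whole. The fingers move at their own pace and stop on an object; FORCE is the grip in N (left out, the last holds). Time passes only in rows, so rows that do not move let the fingers close, or fill a call up. It gives the time, the measured TCP pose, the force and the opening at its end, in the units of the state.
- robot.read_state(): the state, without advancing time (a new reading comes with each control period).
- robot.read_camera(name): name is "scene" or "top" or "wrist"; returns (picture, depth): 400x640x3 uint8, red, green, blue; 400x640 float32, m along the optical axis (not along the pixel's ray), 0 where there is no reading.
- robot.camera_info(name): a dict with "vertical_fov" (degrees; the focal length in pixels is half the picture's height over the tangent of half this angle, whatever the lens; pixels are square), "cx", "cy" (the principal point, pixels), "D" ([k1, k2, p1, p2, k3] as OpenCV has them; the pictures are not rectified), "cam_to_world" (4x4, takes a point from camera to world coordinates). Camera axes: x right, y up, looking along -z (the intrinsics and any distortion apply to the point x, -y, -z); pixel columns grow to the right and rows downward; lengths in m; the calibration is good to about 2 mm. A picture is of the moment at which its call begins: read the wrist's pose just before it. camera_info takes no time and is no camera call; for the wrist camera it gives the pose at the moment of the call.
- robot.close_job(): hands the job in, once; it reports no verdict.
The state is a dict: "t": time; "q": joint angles; "dq": joint speeds; "joint_torque": joint torques, N m; "tool_pos": TCP position; "orientation": TCP orientation; "force": force on the tool from outside, world axes, zero at the start; "wrist_torque": the same for the moment, N m; "opening": finger opening in m.
Only numpy, scipy, OpenCV 4.12 (cv2) and the standard library are available. Lean on these libraries where they do the work, as an engineer would, in place of code of your own. Each camera call takes 0.05 s, during which the arm holds its last target. There are 200 camera calls.

TASK

Take the brass bush out of the blue tray and stand it upright, gently, on the white stripe of the bench caliper's granite base, between its open jaws, and let go of it. Then slide the caliper's jaw shut by its red post until the bush is lightly but firmly nipped between the sliding jaw and the fixed jaw's yellow anvil, without ever pushing so hard that the sliding jaw tilts, and leave it so. Do not disturb the other two parts in the tray or the mouse.

Things in the scene. Friction and masses are not known exactly. Their poses are not given: they have to be found in the camera images.
- bush_center (a point): Centre (half-way up) of the brass bush: gold-coloured upright tube, z its axis, 45 mm high, 20 mm bore, about 0.3 kg. Nominally 40 mm outside diameter, but worn: the true size is unknown, up to 2 mm under or over. Grip it outside. It starts on the tray's floor (4 mm above the table) in a row with rod and block, about 80 mm apart, order varies.
- caliper: Bench caliper on a fixed black granite base 220 (x) x 300 (y) x 20 mm; origin at the centre of its underside, z up. The sliding jaw closes towards -y. Steel beam along y at x = +60 mm, top at 45 mm. Both jaws reach from it level to -x as steel bars, tips at x = -52 mm, 22 to 52 mm above the table. White stripe along y at x = -25 mm: the bush's axis goes there within 18 mm.
- bed_spot (a point): Point on the granite's top (20 mm above the table), on the white stripe, 52 mm from the fixed jaw's bar: a good place for the bush's axis; axes as the caliper's.
- fixed_jaw: Fixed jaw of the caliper, an 18 mm thick bar at the caliper's -y end. Origin on the plane of its +y side, at the table's height; axes as the caliper's. It carries the yellow anvil (60 mm along x, 24 mm high, centred on the stripe) against which the bush is nipped; the anvil is clamped so that it stands out from the bar by 2 to 22 mm, a different amount each time, not measured.
- runner (a joint): Distance from the sliding jaw's face to the fixed jaw's bar in m (the anvil takes 2 to 22 mm of it): starts at 0.088 to 0.105, and is smaller the more it is closed. The runner drags on its beam with about 2.5 N whichever way it moves and stays where it is left. Pushing the bush along the granite takes about 2 N more.
- runner_post (a point): Centre of the red post on the runner, to push or pinch it by: 16 mm along y, 18 mm along x, 40 mm high, top 94 mm above the table; the black runner below it (40 mm along x, 52 mm along y) is 54 mm high. Axes as the caliper's. It stands 35 mm behind (+y of) the sliding jaw's face, 85 mm in +x from the stripe.
- jaw (a joint): Tilt of the sliding jaw on its runner in rad, 0 when square to the beam, growing as the bush pushes back on it. Springy: about 0.0022 rad per newton of pressure on the bush (0.2 mm of give there per newton). Its reading is too coarse to steer by: feel the push. Beyond 0.020 rad (about 9 N on the bush) it counts as tilted.
- jaw_plate: The sliding jaw: steel bar 14 mm thick, in which the face towards -y touches the bush. Origin on the beam's line at the table's height, 8 mm behind (+y of) the face; axes as the caliper's.
- bush: The brass bush itself, origin at the centre of its underside, z along its axis.
- tray: Low blue metal tray, 130 (x) x 260 (y) x 16 mm, walls 4 mm, fixed; origin at the centre of its underside.
- rod: Bystander: plain steel rod standing in the tray, 32 mm diameter, 55 mm high; origin at the centre of its underside.
- block: Bystander: blue block in the tray, 36 x 36 x 40 mm high; origin at the centre of its underside.
- mouse: Bystander: black computer mouse, about 70 x 60 x 34 mm; origin at its underside.
There are look-alikes about, which are no part of the job. Of the things that look like the bush, the larger one is meant.

How it is judged:
On the way, in this order (a step that is already met when the one before it is completed fails the run):
1. the bush stands upright on the stripe between the jaws, let go (x of bush_center in the frame of caliper between -0.043 and -0.007 m and z of bush_center in the frame of caliper between 0.038 and 0.047 m and angle between bush_center's own z axis and vertical below 0.06 rad and contact force between the fingers and bush below 0.1 N and y of bush_center in the frame of fixed_jaw between 0.02 and 0.09 m), for 0.2 s.
2. the sliding jaw is closed: the bush is nipped between both jaws (x of bush_center in the frame of caliper between -0.043 and -0.007 m and z of bush_center in the frame of caliper between 0.038 and 0.047 m and angle between bush_center's own z axis and vertical below 0.06 rad and contact force between each of jaw_plate, fixed_jaw and bush above 0.5 N), for 0.3 s.
At the end, for the whole second after the job is handed in: The bush stands upright (within 0.06 rad) on the granite, its axis within 18 mm of the stripe's line, pressed by more than 0.5 N by each of the two jaws; the jaw is not tilted beyond 0.020 rad; bush and runner are at rest and nothing holds the bush or runner (all of step 2 and contact force between the fingers and bush below 0.1 N and linear speed of bush below 0.01 m/s and velocity of joint runner between -0.005 and 0.005 m/s and value of joint jaw between -0.02 and 0.02 rad); the robot touches nothing.
It fails at once if the sliding jaw is tilted (over 0.020 rad, about 9 N on the bush) (value of joint jaw above 0.02 rad or value of joint jaw below -0.02 rad).
It fails at once if the bush is dropped (moves faster than 0.45 m/s out of the fingers: a fall of more than 10 mm) (contact force between the fingers and bush below 0.1 N and linear speed of bush above 0.45 m/s).
It fails at once if the bush is toppled (contact force between the fingers and bush below 0.1 N and angle between bush_center's own z axis and vertical above 0.5 rad).
It fails at once if the rod, block or mouse is moved by more than 15 mm (distance of any of rod, block, mouse from where it was at the start of the episode above 0.015 m).
It also fails if it takes over 51 s, if anything falls off the work surface, if the arm or the gripper's body presses on something with over 40 N, if the wrist force passes 120 N, or if a joint passes its speed limit or range.

## Working session

There is one attempt and no reset: what is moved stays moved. The work goes in short steps, Python scripts to look and compute and a shell command to move; the robot and the scene stay as the last step left them, time stands still between calls to the robot, and variables do not carry over. Pictures are saved under pics/ and viewed, about 8 in all and at most 12, crops included, and the job is handed in when it is done.

```bash
mkdir -p pics; cat > h.py <<'E'
import numpy as np, cv2
from plant import robot
from scipy.spatial.transform import Rotation as R
def K(i):
    f=200/np.tan(np.radians(i["vertical_fov"])/2)
    return np.array([[f,0,i["cx"]],[0,f,i["cy"]],[0,0,1.]])
def pts(name,uv,depth=None,z=None,i=None):
    """pixels -> world, by depth map or plane z"""
    i=i or robot.camera_info(name); T=np.array(i["cam_to_world"]); uv=np.atleast_2d(np.float64(uv))
    n=cv2.undistortPoints(uv[:,None],K(i),np.array(i["D"],float))[:,0]
    d=np.c_[n[:,0],-n[:,1],-np.ones(len(n))]
    if depth is not None:
        s=depth[uv[:,1].astype(int),uv[:,0].astype(int)][:,None]
    else:
        w=d@T[:3,:3].T; s=((z-T[2,3])/w[:,2])[:,None]
    return (d*s)@T[:3,:3].T+T[:3,3]
def shot(name,tag):
    i=robot.camera_info(name); im,de=robot.read_camera(name)
    cv2.imwrite(f"pics/{tag}.png",im[:,:,::-1]); np.save(f"pics/{tag}.npy",de)
    return im,de,i
def cloud(de,i,name):
    v,u=np.mgrid[:400,:640]; return pts(name,np.c_[u.ravel(),v.ravel()],de,i=i).reshape(400,640,3)
E
python3 - <<'E'
from h import *
import pickle
D={}
for n in("scene","top"): D[n]=shot(n,n+"0"); 
pickle.dump(D,open("d.pkl","wb"))
a=[D[n][0] for n in D]
for n in D: print(n,np.round(D[n][2]["cam_to_world"],3).tolist())
s=robot.read_state(); print(s)
E
```

```text
scene [[-0.744, -0.576, 0.339, 0.939], [0.668, -0.652, 0.359, 0.356], [0.014, 0.493, 0.87, 0.98], [0.0, 0.0, 0.0, 1.0]]
top [[0.021, 0.993, -0.115, 0.443], [-1.0, 0.022, 0.003, -0.043], [0.005, 0.115, 0.993, 1.082], [0.0, 0.0, 0.0, 1.0]]
{'t': 0.1, 'q': array([ 1.06460548e+00,  1.31091408e-01,  1.48916019e+00,  2.36897602e-05,
        1.52300740e+00, -8.54137120e-02]), 'dq': array([ 0.00135919,  0.00040625, -0.00246313,  0.00158542, -0.00018231,
        0.00185217]), 'joint_torque': array([ 1.58926210e-03, -5.61336637e+01, -4.93098056e+01,  7.71327666e-02,
        2.89715681e-02, -5.86167607e-05]), 'tool_pos': array([0.24481161, 0.54722283, 0.2176945 ]), 'orientation': array([-6.55985339e-01, -3.07182151e+00,  2.49257604e-03]), 'force': array([ 0.66290674,  0.83058973, -0.62431992]), 'wrist_torque': array([-0.01558003,  0.02388255,  0.03015357]), 'opening': 0.09310670716466074}
```

View pics/top0.png

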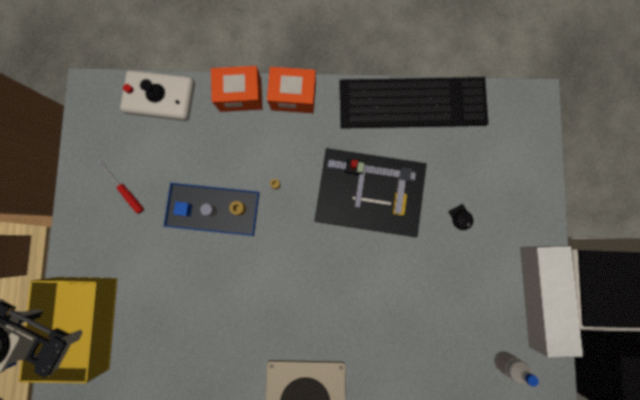

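View pics/scene0.png

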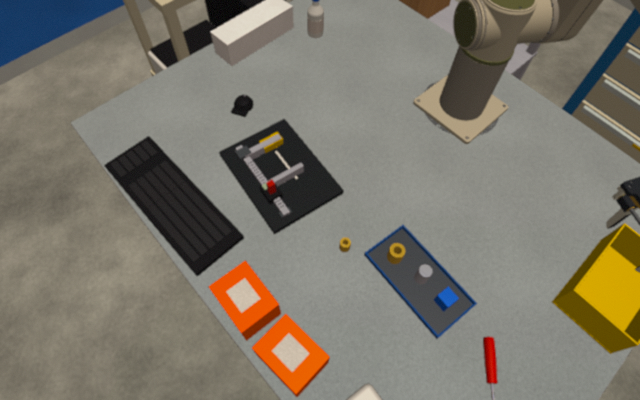

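The top view shows two gold rings. The one at (236,208) is in the blue tray beside the rod (207,209) and the block (182,209). A smaller one lies loose at (275,184). The caliper is at about (370,193), with the red post at (353,165) and the yellow anvil at (400,203). The bush should be the larger ring, in the tray. I'll check that with a crop and measure.

```bash
python3 - <<'E'
from h import *
import pickle
D=pickle.load(open("d.pkl","rb"))
for n in D:
    im,de,i=D[n]; hsv=cv2.cvtColor(im,cv2.COLOR_RGB2HSV); P=cloud(de,i,n)
    def comps(m,lab,z,amin=8):
        k,l,st,c=cv2.connectedComponentsWithStats(m.astype(np.uint8)*255)
        for j in range(1,k):
            if st[j,4]<amin: continue
            p=P[l==j]; w=pts(n,c[j],z=z,i=i)[0]
            print(n,lab,c[j].round(1),st[j,2:5],"plane",w.round(4),"depth med",np.median(p,0).round(4),"zmax",np.percentile(p[:,2],95).round(3), "ext",(np.percentile(p[:,:2],97,0)-np.percentile(p[:,:2],3,0)).round(3))
    h,s,v=cv2.split(hsv)
    roi=(P[...,2]>-.01)&(P[...,2]<.15)&(P[...,0]>.3)&(P[...,0]<.75)&(abs(P[...,1])<.5)
    comps((h>12)&(h<35)&(s>120)&(v>60)&roi,"gold",.049)
    comps(((h<6)|(h>172))&(s>150)&(v>60)&roi,"red",.094)
    comps((v<60)&(s<120)&roi&(P[...,2]<.03),"black",.02,800)
    comps((h>100)&(h<125)&(s>120)&roi,"blue",.044,20)
im=cv2.imread("pics/top0.png")
a=cv2.resize(im[140:245,155:290],None,fx=5.6,fy=5.6,interpolation=2)
b=cv2.resize(im[140:245,305:440],None,fx=5.6,fy=5.6,interpolation=2)
cv2.imwrite("pics/c1.png",cv2.resize(np.vstack([a,b]),(540,840))[:,:] if 0 else cv2.resize(np.hstack([a,b]),(800,311)))
E
```

```text
scene gold [272.3 141.8] [ 25  22 216] plane [ 0.554  -0.2411  0.049 ] depth med [ 0.5483 -0.24    0.0361] zmax 0.048 ext [0.074 0.057]
scene gold [344.7 243.9] [ 11  13 123] plane [0.615  0.1124 0.049 ] depth med [0.6067 0.1053 0.029 ] zmax 0.034 ext [0.025 0.023]
scene gold [395.7 252.7] [ 19  21 288] plane [0.5394 0.2102 0.049 ] depth med [0.5365 0.2079 0.0444] zmax 0.05 ext [0.035 0.035]
scene red [271.2 186.8] [ 9 14 92] plane [ 0.6612 -0.1064  0.094 ] depth med [ 0.6564 -0.113   0.0795] zmax 0.094 ext [0.016 0.013]
scene red [487.4 341.7] [10 12 83] plane [0.5608 0.4827 0.094 ] depth med [0.5295 0.4935 0.0211] zmax 0.026 ext [0.026 0.015]
scene black [284.2 177.3] [ 123  113 5362] plane [ 0.5928 -0.1451  0.02  ] depth med [ 0.5885 -0.1324  0.0183] zmax 0.022 ext [0.216 0.287]
scene blue [420.6 280.8] [111 111 740] plane [0.5451 0.2966 0.044 ] depth med [0.5291 0.2972 0.0123] zmax 0.017 ext [0.143 0.258]
scene blue [445.9 298.3] [ 25  25 346] plane [0.533  0.3637 0.044 ] depth med [0.5313 0.3636 0.0415] zmax 0.045 ext [0.047 0.036]
top gold [274.7 183.5] [ 9  8 58] plane [0.5983
[... 409 characters left out ...]
h med [ 0.6532 -0.1213  0.0921] zmax 0.096 ext [0.031 0.016]
top red [137.4 207. ] [ 9 12 68] plane [0.5203 0.4547 0.094 ] depth med [0.5255 0.4912 0.0215] zmax 0.026 ext [0.027 0.018]
top black [369.  195.5] [ 111   88 5696] plane [ 0.5738 -0.1717  0.02  ] depth med [ 0.5723 -0.1725  0.0198] zmax 0.023 ext [0.213 0.281]
top blue [170.2 190.6] [ 5 15 21] plane [0.5723 0.3917 0.044 ] depth med [0.5749 0.4049 0.0128] zmax 0.016 ext [0.04  0.007]
top blue [166.8 212.3] [ 5 26 33] plane [0.5109 0.397  0.044 ] depth med [0.5139 0.4098 0.0133] zmax 0.016 ext [0.069 0.006]
top blue [181.8 208.5] [ 19  15 221] plane [0.5226 0.3558 0.044 ] depth med [0.5237 0.3577 0.0417] zmax 0.045 ext [0.039 0.053]
```

View pics/c1.png

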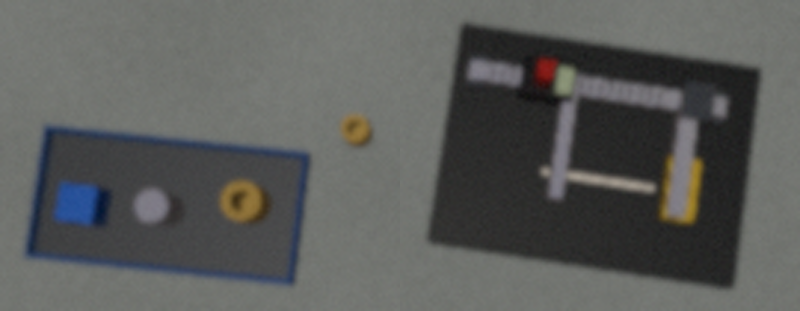

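The crop confirms it: the larger gold ring, in the tray, is the bush. The loose, smaller one is the decoy. Next I'll get the caliper's yaw and a planner that prints rows for me to type.

```bash
cat >> h.py <<'E'
def plan(pos,head,n=10):
    """print rows from measured pose to world pos, tool y along heading (tool down)"""
    s=robot.read_state(); p=np.array(s["tool_pos"]); r=R.from_rotvec(s["orientation"])
    c,w=np.cos(head),np.sin(head)
    t=[R.from_matrix(np.array([[sg*-w*-1*-1,sg*c,0],[sg*c,sg*w,0],[0,0,-1]]).T if 0 else np.c_[np.cross([sg*c,sg*w,0],[0,0,-1]),[sg*c,sg*w,0],[0,0,-1]]) for sg in(1,-1)]
    t=min(t,key=lambda g:(r.inv()*g).magnitude())
    tw=(r.inv()*t).as_rotvec()
    dp=(np.array(pos)-p)/n
    print("at",p.round(4),"twist/row",(tw/n).round(4),"tool y",r.as_matrix()[:,1].round(3),"tool x",r.as_matrix()[:,0].round(3))
    for k in range(n):
        print((r*R.from_rotvec(tw/n*k)).inv().apply(dp*1000).round(1).tolist())
E
python3 - <<'E'
from h import *
import pickle
D=pickle.load(open("d.pkl","rb"))
for n in D:
    im,de,i=D[n]; P=cloud(de,i,n); v=im.max(2)
    m=(v<60)&(abs(P[...,2]-.02)<.012)&(P[...,0]>.4)&(P[...,0]<.72)&(P[...,1]<.05)&(P[...,1]>-.37)
    k,l,st,c=cv2.connectedComponentsWithStats(m.astype(np.uint8)); j=1+st[1:,4].argmax()
    uv=np.argwhere(l==j)[:,::-1]; w=pts(n,uv,z=.02,i=i)[:,:2]
    print(n,cv2.minAreaRect((w*1000).astype(np.float32)))
s=robot.read_state()
T=np.eye(4);T[:3,:3]=R.from_rotvec(s["orientation"]).as_matrix();T[:3,3]=s["tool_pos"]
print((np.linalg.inv(T)@robot.camera_info("wrist")["cam_to_world"]).round(3)); print(robot.camera_info("wrist")["vertical_fov"])
plan([.47,.205,.22],-.13)
E
```

```text
scene ((590.8203125, -168.5025634765625), (300.0643615722656, 216.9136962890625), 82.46831512451172)
top ((584.6976318359375, -176.50546264648438), (294.56689453125, 215.398193359375), 82.49705505371094)
[[-0.     0.959  0.282  0.078]
 [ 1.     0.    -0.    -0.   ]
 [-0.     0.282 -0.959 -0.165]
 [ 0.     0.     0.     1.   ]]
61.52345713788051
at [0.2448 0.5472 0.2177] twist/row [-2.00e-04  1.00e-04  1.28e-01] tool y [ 0.408  0.913 -0.002] tool x [-0.913  0.408  0.   ]
[-34.5, -22.0, -0.2]
[-37.1, -17.5, -0.2]
[-39.0, -12.6, -0.2]
[-40.3, -7.5, -0.2]
[-40.9, -2.3, -0.2]
[-40.9, 2.9, -0.2]
[-40.2, 8.1, -0.2]
[-38.8, 13.2, -0.2]
[-36.8, 18.0, -0.2]
[-34.2, 22.6, -0.2]
```

```bash
python3 -c "
from h import *
plan([.533,.206,.20],-.131)"
```

```text
at [0.2448 0.5472 0.2177] twist/row [-2.000e-04  1.000e-04  1.281e-01] tool y [ 0.408  0.913 -0.002] tool x [-0.913  0.408  0.   ]
[-40.2, -19.4, 1.8]
[-42.4, -14.1, 1.8]
[-43.8, -8.5, 1.8]
[-44.6, -2.9, 1.8]
[-44.6, 2.8, 1.8]
[-43.8, 8.5, 1.8]
[-42.4, 14.0, 1.8]
[-40.3, 19.3, 1.8]
[-37.5, 24.3, 1.8]
[-34.0, 28.9, 1.8]
```

```bash
python3 -m pendant '[{"translation":[-40,-19.5,1.8],"twist":[0,0,0.128],"grip":1},{"translation":[-42.5,-14,1.8],"twist":[0,0,0.128],"grip":1},{"translation":[-44,-8.5,1.8],"twist":[0,0,0.128],"grip":1},{"translation":[-44.5,-3,1.8],"twist":[0,0,0.128],"grip":1},{"translation":[-44.5,3,1.8],"twist":[0,0,0.128],"grip":1},{"translation":[-44,8.5,1.8],"twist":[0,0,0.128],"grip":1},{"translation":[-42.5,14,1.8],"twist":[0,0,0.128],"grip":1},{"translation":[-40.5,19.5,1.8],"twist":[0,0,0.128],"grip":1},{"translation":[-37.5,24.5,1.8],"twist":[0,0,0.128],"grip":1},{"translation":[-34,29,1.8],"twist":[0,0,0.128],"grip":1}]' 15
cat >> h.py <<'E'
def ring(im,de,i,z=.049,name="wrist",rng=None):
    P=cloud(de,i,name); h,s,v=cv2.split(cv2.cvtColor(im,cv2.COLOR_RGB2HSV))
    m=((h>10)&(h<38)&(s>90)&(v>50)&(abs(P[...,2]-z)<.006)).astype(np.uint8)
    k,l,st,c=cv2.connectedComponentsWithStats(m)
    for j in range(1,k):
        if st[j,4]<150: continue
        uv=np.argwhere(l==j)[:,::-1]; hull=cv2.convexHull(uv.astype(np.int32))[:,0]
        w=pts(name,hull,z=z,i=i)[:,:2]; (cx,cy),rr=cv2.minEnclosingCircle((w*1000).astype(np.float32))
        (ex,ey),ax,_=cv2.fitEllipse((w*1000).astype(np.float32)) if len(w)>5 else ((0,0),0,0)
        print("ring px",c[j].round(0),"circ",round(cx,1),round(cy,1),"r",round(rr,1),"ell",round(ex,1),round(ey,1),np.round(ax,1),"zmed",np.median(P[l==j][:,2]).round(4))
E
python3 - <<'E'
from h import *
im,de,i=shot("wrist","w1"); ring(im,de,i)
plan([.533,.206,.20],-.131,1)
E
```

```text
t: 1.1
tool_pos: [0.5312, 0.1911, 0.1941]
orientation: [-2.399, -2.026, 0.012]
force: [0.9, 0.1, -0.4]
opening: 0.0928
ring px [308. 171.] circ 529.4 206.4 r 19.4 ell 529.1 206.3 [37.3 38.7] zmed 0.0481
at [0.5346 0.1852 0.1936] twist/row [-0.0041  0.0081 -0.0498] tool y [ 0.984 -0.18  -0.004] tool x [ 0.18   0.984 -0.008]
[20.1, -5.3, -6.6]
```

View pics/w1.png

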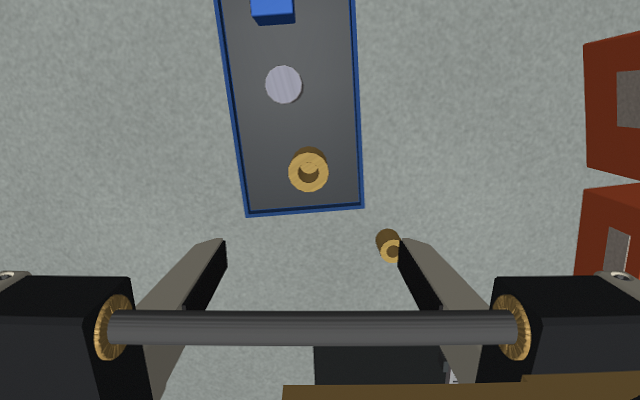

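The wrist view shows the bush in the tray at (308,171), with a diameter of about 39 mm. The rod is at (283,85), the block is beyond it, and the small decoy is at (388,243). Now I'll move above the bush.

```bash
python3 -c "
from h import *
plan([.5293,.2064,.12],-.131,5)"
```

```text
at [0.5346 0.1852 0.1936] twist/row [-0.0008  0.0016 -0.01  ] tool y [ 0.984 -0.18  -0.004] tool x [ 0.18   0.984 -0.008]
[4.1, -1.7, 14.7]
[4.1, -1.7, 14.7]
[4.1, -1.7, 14.7]
[4.1, -1.7, 14.7]
[4.1, -1.6, 14.7]
```

```bash
python3 -m pendant '[{"translation":[4,-1.7,14.5],"twist":[-0.001,0.0016,-0.01],"grip":0.5},{"translation":[4,-1.7,14.5],"twist":[-0.001,0.0016,-0.01],"grip":0.5},{"translation":[4,-1.7,14.5],"twist":[-0.001,0.0016,-0.01],"grip":0.5},{"translation":[4,-1.7,14.5],"twist":[-0.001,0.0016,-0.01],"grip":0.5},{"translation":[4,-1.7,14.5],"twist":[0,0.0016,-0.01],"grip":0.5},{"translation":[0,0,0],"twist":[0,0,0],"grip":0.5},{"translation":[0,0,0],"twist":[0,0,0],"grip":0.5},{"translation":[0,0,0],"twist":[0,0,0],"grip":0.5},{"translation":[0,0,0],"twist":[0,0,0],"grip":0.5},{"translation":[0,0,0],"twist":[0,0,0],"grip":0.5}]' 15
python3 - <<'E'
from h import *
im,de,i=shot("wrist","w2"); ring(im,de,i)
plan([.5293,.2064,.013],-.131,5)
E
```

```text
t: 2.15
tool_pos: [0.5228, 0.2113, 0.1112]
orientation: [-2.343, -2.085, 0.008]
force: [-0.2, 0.8, 0.2]
opening: 0.0696
ring px [322. 220.] circ 529.5 206.7 r 19.7 ell 529.1 206.7 [37.5 39.2] zmed 0.0481
at [0.523  0.2113 0.1113] twist/row [-0.0014  0.0001  0.0029] tool y [ 0.993 -0.116 -0.007] tool x [ 0.116  0.993 -0.001]
[-0.8, 1.5, 19.7]
[-0.8, 1.5, 19.7]
[-0.8, 1.5, 19.7]
[-0.8, 1.4, 19.7]
[-0.8, 1.4, 19.7]
```

```bash
python3 -m pendant '[{"translation":[-1.5,3,0],"twist":[-0.003,0,0.007],"grip":0.5},{"translation":[-1.5,2.5,5],"twist":[-0.003,0,0.007],"grip":0.5},{"translation":[-0.5,1,15],"twist":[0,0,0],"grip":0.5},{"translation":[0,0,20],"twist":[0,0,0],"grip":0.5},{"translation":[0,0,20],"twist":[0,0,0],"grip":0.5},{"translation":[0,0,15],"twist":[0,0,0],"grip":0.5},{"translation":[0,0,10],"twist":[0,0,0],"grip":0.5},{"translation":[0,0,5],"twist":[0,0,0],"grip":0.5},{"translation":[0,0,0],"twist":[0,0,0],"grip":0.5},{"translation":[0,0,0],"twist":[0,0,0],"grip":0.5}]' 15
python3 -c "
from h import *
plan([.5295,.2067,.016],-.131,1);print(robot.read_state()['force'])"
```

```text
t: 3.2
tool_pos: [0.5301, 0.2048, 0.0137]
orientation: [2.365, 2.067, -0.001]
force: [0.2, -0.8, 0.7]
opening: 0.0698
at [0.5301 0.2048 0.0137] twist/row [-0.0001  0.0008 -0.0035] tool y [ 0.991 -0.134 -0.   ] tool x [ 0.134  0.991 -0.001]
[1.8, -0.8, -2.3]
[ 0.23903191 -0.77520173  0.73289292]
```

```bash
python3 -m pendant '[{"translation":[1.5,-0.8,-2],"twist":[0,0,0],"grip":0.5},{"translation":[0,0,0],"twist":[0,0,0],"grip":0.5},{"translation":[0,0,0],"twist":[0,0,0],"grip":-1},{"translation":[0,0,0],"twist":[0,0,0],"grip":-1},{"translation":[0,0,0],"twist":[0,0,0],"grip":-1},{"translation":[0,0,0],"twist":[0,0,0],"grip":-1},{"translation":[0,0,0],"twist":[0,0,0],"grip":-1},{"translation":[0,0,-5],"twist":[0,0,0],"grip":-1},{"translation":[0,0,-10],"twist":[0,0,0],"grip":-1},{"translation":[0,0,-15],"twist":[0,0,0],"grip":-1}]' 20
python3 -c "
from h import *
plan([.54,-.12,.22],-.131,10);print(robot.read_state()['force'])"
```

```text
t: 4.2
tool_pos: [0.5284, 0.2065, 0.0473]
orientation: [-2.365, -2.067, 0.004]
force: [0.5, -1.7, -2.7]
opening: 0.0383
at [0.5284 0.2065 0.0473] twist/row [-0.0002  0.0002 -0.0003] tool y [ 0.991 -0.134 -0.002] tool x [ 0.134  0.991 -0.002]
[-32.2, 5.5, -17.2]
[-32.2, 5.5, -17.2]
[-32.2, 5.5, -17.2]
[-32.2, 5.5, -17.2]
[-32.2, 5.5, -17.2]
[-32.2, 5.5, -17.3]
[-32.2, 5.4, -17.3]
[-32.2, 5.4, -17.3]
[-32.2, 5.4, -17.3]
[-32.2, 5.4, -17.3]
[ 0.49508488 -1.65449933 -2.70511108]
```

```bash
python3 -m pendant '[{"translation":[0,0,-40],"twist":[0,0,0],"grip":-1},{"translation":[-30,5,-40],"twist":[0,0,0],"grip":-1},{"translation":[-49,8,-40],"twist":[0,0,0],"grip":-1},{"translation":[-49,8,-30],"twist":[0,0,0],"grip":-1},{"translation":[-49,8,-20],"twist":[0,0,0],"grip":-1},{"translation":[-49,8,0],"twist":[0,0,0],"grip":-1},{"translation":[-49,8,0],"twist":[0,0,0],"grip":-1},{"translation":[-49,8,0],"twist":[0,0,0],"grip":-1},{"translation":[-49,8,0],"twist":[0,0,0],"grip":-1},{"translation":[-49,8,0],"twist":[0,0,0],"grip":-1}]' 20
python3 -m pendant '[{"translation":[-45,6,0],"twist":[0,0,0],"grip":-1},{"translation":[-30,3,0],"twist":[0,0,0],"grip":-1},{"translation":[-10,2,0],"twist":[0,0,0],"grip":-1},{"translation":[0,0,0],"twist":[0,0,0],"grip":-1},{"translation":[0,0,0],"twist":[0,0,0],"grip":-1},{"translation":[0,0,0],"twist":[0,0,0],"grip":-1},{"translation":[0,0,0],"twist":[0,0,0],"grip":-1},{"translation":[0,0,0],"twist":[0,0,0],"grip":-1},{"translation":[0,0,0],"twist":[0,0,0],"grip":-1},{"translation":[0,0,0],"twist":[0,0,0],"grip":-1}]' 20
python3 - <<'E'
from h import *
im,de,i=shot("wrist","w3"); import pickle; pickle.dump((im,de,i),open("w3.pkl","wb"))
print(robot.read_state())
E
```

```text
t: 5.2
tool_pos: [0.5432, -0.1997, 0.2265]
orientation: [2.342, 2.07, 0.016]
force: [0.7, 0.1, -3.7]
opening: 0.0383
t: 6.2
tool_pos: [0.5429, -0.2898, 0.2337]
orientation: [2.34, 2.065, 0.019]
force: [-0.2, -0.0, -2.6]
opening: 0.0383
{'t': 6.25, 'q': array([-0.57737058,  0.14218606,  1.44811578,  0.00603332,  1.52823973,
       -0.45274656]), 'dq': array([-0.00431859,  0.00364626, -0.00268589, -0.00063418, -0.00024576,
       -0.00256948]), 'joint_torque': array([-1.72570562e-01, -5.87772202e+01, -5.12373161e+01,  2.14280473e-02,
       -1.64520079e-01,  2.27151388e-03]), 'tool_pos': array([ 0.54290297, -0.28983562,  0.23374345]), 'orientation': array([2.3401669 , 2.06490809, 0.01867577]), 'force': array([ 0.32753183,  0.05353942, -3.8957165 ]), 'wrist_torque': array([-0.07833191,  0.11595369,  0.05598432]), 'opening': 0.038501600728806915}
```

View pics/w3.png

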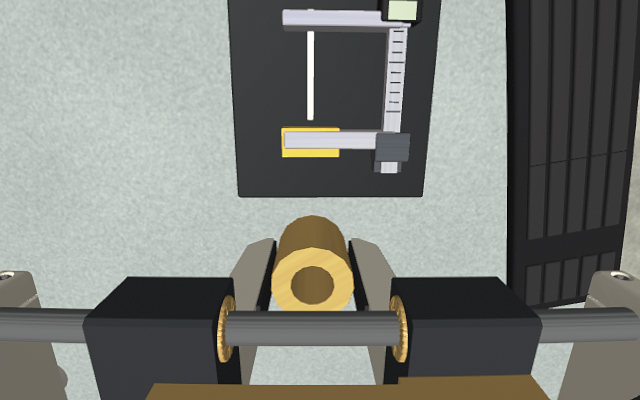

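The view shows the caliper ahead:
- the stripe, running (310,30) to (310,120)
- the fixed bar, around (330,140), with the anvil edge at row 128
- the sliding jaw, around (335,20)
- the bush, held upright

Next I'll measure these.

```bash
python3 - <<'E'
from h import *
import pickle
im,de,i=pickle.load(open("w3.pkl","rb")); P=cloud(de,i,"wrist")
h,s,v=cv2.split(cv2.cvtColor(im,cv2.COLOR_RGB2HSV)); V,U=np.mgrid[:400,:640]
w=P[(v>200)&(s<40)&(U>295)&(U<325)&(V<125)&(V>35)&(abs(P[...,2]-.02)<.006)]
l=cv2.fitLine(w[:,:2].astype(np.float32),2,0,.01,.01).ravel(); ang=np.arctan2(l[1],l[0]); 
if ang<0: ang+=np.pi
yaw=ang-np.pi/2; print("yaw",yaw, "stripe z",np.median(w[:,2]),len(w))
ex=np.array([np.cos(yaw),np.sin(yaw)]); ey=np.array([-ex[1],ex[0]]); o=np.array([l[2],l[3]])  # on stripe
def cf(p): p=np.atleast_2d(p)[:,:2]-o; return np.c_[p@ex,p@ey]*1000
print("stripe y",np.percentile(cf(w)[:,1],[1,99]).round(1),"x sd",cf(w)[:,0].std().round(2))
Y=(h>15)&(h<35)&(s>120)&(V<170)&(U>270)&(U<345); p=P[Y&(P[...,2]>.035)]
print("anvil z",np.percentile(p[:,2],[50,98]).round(4),"x",np.percentile(cf(p)[:,0],[2,98]).round(1),"y",np.percentile(cf(p)[:,1],[1,99]).round(1))
B=(s<60)&(v>110)&(abs(P[...,2]-.052)<.005)
b=P[B&(U>280)&(U<375)&(V>110)&(V<170)]; print("bar z",np.median(b[:,2]).round(4),"y",np.percentile(cf(b)[:,1],[2,98]).round(1),"x",np.percentile(cf(b)[:,0],[1,99]).round(1))
b=P[B&(U>280)&(U<370)&(V<40)]; print("slide z",np.median(b[:,2]).round(4),"y",np.percentile(cf(b)[:,1],[2,98]).round(1),"xmin",np.percentile(cf(b)[:,0],[1]).round(1))
G=(P[...,2]>.1)&(h>8)&(h<35)&(s>60)&(U>260)&(U<365)&(V>200)&(V<310); g=P[G]; zt=np.percentile(g[:,2],90)
t=g[abs(g[:,2]-np.median(g[g[:,2]>zt-.02][:,2]))<.004]; print("bush top z",np.median(t[:,2]).round(4),"zrange",np.percentile(g[:,2],[1,50,99]).round(4),"top xy",((t.max(0)+t.min(0))/2).round(4))
print("o",o,"ex",ex)
ring(im,de,i,z=np.median(t[:,2]))
st=robot.read_state(); print("tcp",st["tool_pos"])
print("pixel y-edges:",[ (r, cf(pts("wrist",[312,r],z=zz,i=i)).round(1).tolist()) for r,zz in((128,.049),(133,.052),(150,.052),(25,.052))])
E
```

```text
yaw -0.13633215 stripe z 0.019640657597708833 461
stripe y [-44.1  39.2] x sd 1.69
anvil z [0.048  0.0495] x [-29.1  28.3] y [-81.3 -51.6]
bar z 0.051 y [-72.3 -54.8] x [-25.9  65.5]
slide z 0.051 y [44.  56.7] xmin [-26.7]
bush top z 0.2625 zrange [0.2205 0.2608 0.2641] top xy [ 0.5424 -0.2892  0.2618]
o [ 0.55943346 -0.18696518] ex [ 0.99072117 -0.13591023]
ring px [312. 278.] circ 543.0 -289.9 r 20.1 ell 542.6 -290.6 [38.2 41.1] zmed 0.2625
tcp [ 0.54290297 -0.28983562  0.23374345]
pixel y-edges: [(128, [[1.8, -52.1]]), (133, [[1.8, -56.9]]), (150, [[2.0, -74.2]]), (25, [[0.6, 43.6]])]
```

```bash
python3 -c "
from h import *
plan([.5564,-.2088,.10],-.136,5)"
```

```text
at [ 0.5429 -0.2898  0.2337] twist/row [0.0047 0.0009 0.0022] tool y [ 0.992 -0.124  0.023] tool x [ 0.125  0.992 -0.005]
[16.5, 0.0, 26.7]
[16.5, 0.1, 26.7]
[16.5, 0.2, 26.7]
[16.5, 0.3, 26.7]
[16.4, 0.4, 26.7]
```

```bash
python3 -m pendant '[{"translation":[16,0,5],"twist":[0.005,0.001,0.002],"grip":-1},{"translation":[20,0,20],"twist":[0.005,0.001,0.002],"grip":-1},{"translation":[20,0,30],"twist":[0.005,0.001,0.002],"grip":-1},{"translation":[16,0.5,30],"twist":[0.005,0.001,0.002],"grip":-1},{"translation":[8,0.5,25],"twist":[0.003,0,0.002],"grip":-1},{"translation":[2,0,15],"twist":[0,0,0],"grip":-1},{"translation":[0,0,8],"twist":[0,0,0],"grip":-1},{"translation":[0,0,0],"twist":[0,0,0],"grip":-1},{"translation":[0,0,0],"twist":[0,0,0],"grip":-1},{"translation":[0,0,0],"twist":[0,0,0],"grip":-1}]' 20
python3 - <<'E'
from h import *
plan([.5564,-.2088,.045],-.136,1); print(robot.read_state()["force"])
E
```

```text
t: 7.25
tool_pos: [0.558, -0.2041, 0.0984]
orientation: [2.365, 2.062, 0.002]
force: [-0.2, 0.1, -3.2]
opening: 0.0384
at [ 0.558  -0.2041  0.0984] twist/row [ 0.004   0.0017 -0.0004] tool y [ 0.991 -0.136  0.004] tool x [ 0.136  0.991 -0.002]
[-4.8, -1.1, 53.4]
[-0.16211297  0.08512991 -3.15864766]
```

```bash
python3 -m pendant '[{"translation":[-2.4,-0.5,8],"twist":[0.002,0.001,0],"grip":-1},{"translation":[-2,-0.5,14],"twist":[0.002,0.001,0],"grip":-1},{"translation":[0,0,14],"twist":[0,0,0],"grip":-1},{"translation":[0,0,10],"twist":[0,0,0],"grip":-1},{"translation":[0,0,5],"twist":[0,0,0],"grip":-1},{"translation":[0,0,2],"twist":[0,0,0],"grip":-1},{"translation":[0,0,0],"twist":[0,0,0],"grip":-1},{"translation":[0,0,0],"twist":[0,0,0],"grip":-1},{"translation":[0,0,0],"twist":[0,0,0],"grip":-1},{"translation":[0,0,0],"twist":[0,0,0],"grip":-1}]' 20
python3 - <<'E'
from h import *
plan([.5564,-.2088,.036],-.136,1); print(robot.read_state()["force"])
im,de,i=shot("wrist","w4"); ring(im,de,i,z=.074)
E
```

```text
t: 8.25
tool_pos: [0.5578, -0.2107, 0.0433]
orientation: [2.367, 2.061, 0.003]
force: [-0.3, -0.2, -2.6]
opening: 0.0383
at [ 0.5578 -0.2107  0.0433] twist/row [ 0.0035  0.0008 -0.0021] tool y [ 0.99  -0.138  0.004] tool x [ 0.138  0.99  -0.001]
[1.7, -1.6, 7.3]
[-0.25249855 -0.201723   -2.59730474]
ring px [312. 279.] circ 557.5 -212.6 r 21.6 ell 557.9 -212.2 [39.7 41.5] zmed 0.0721
```

```bash
python3 -m pendant '[{"translation":[0.5,-0.8,2],"twist":[0.002,0,0],"grip":-1},{"translation":[0,0,1.5],"twist":[0,0,0],"grip":-1},{"translation":[0,0,1],"twist":[0,0,0],"grip":-1},{"translation":[0,0,0.5],"twist":[0,0,0],"grip":-1},{"translation":[0,0,0.5],"twist":[0,0,0],"grip":-1},{"translation":[0,0,0.5],"twist":[0,0,0],"grip":-1},{"translation":[0,0,0],"twist":[0,0,0],"grip":-1},{"translation":[0,0,0],"twist":[0,0,0],"grip":-1},{"translation":[0,0,0],"twist":[0,0,0],"grip":-1},{"translation":[0,0,0],"twist":[0,0,0],"grip":-1}]' 20
```

```text
t: 9.3
tool_pos: [0.5576, -0.2103, 0.0376]
orientation: [2.367, 2.061, 0.001]
force: [0.1, -0.1, -3.3]
opening: 0.0384
```

```bash
python3 -m pendant '[{"translation":[0,0,0.5],"twist":[0,0,0],"grip":-1},{"translation":[0,0,0.5],"twist":[0,0,0],"grip":-1},{"translation":[0,0,0.5],"twist":[0,0,0],"grip":-1},{"translation":[0,0,0],"twist":[0,0,0],"grip":-1},{"translation":[0,0,0],"twist":[0,0,0],"grip":-1},{"translation":[0,0,0],"twist":[0,0,0],"grip":-1},{"translation":[0,0,0],"twist":[0,0,0],"grip":-1},{"translation":[0,0,0],"twist":[0,0,0],"grip":-1},{"translation":[0,0,0],"twist":[0,0,0],"grip":-1},{"translation":[0,0,0],"twist":[0,0,0],"grip":-1}]' 20
python3 -m pendant '[{"translation":[0,0,0.5],"twist":[0,0,0],"grip":-1},{"translation":[0,0,0.5],"twist":[0,0,0],"grip":-1},{"translation":[0,0,0.5],"twist":[0,0,0],"grip":-1},{"translation":[0,0,0],"twist":[0,0,0],"grip":-1},{"translation":[0,0,0],"twist":[0,0,0],"grip":-1},{"translation":[0,0,0],"twist":[0,0,0],"grip":-1},{"translation":[0,0,0],"twist":[0,0,0],"grip":-1},{"translation":[0,0,0],"twist":[0,0,0],"grip":-1},{"translation":[0,0,0],"twist":[0,0,0],"grip":-1},{"translation":[0,0,0],"twist":[0,0,0],"grip":-1}]' 20
```

```text
t: 10.3
tool_pos: [0.5576, -0.2103, 0.036]
orientation: [2.367, 2.061, 0.001]
force: [0.6, -0.6, -2.5]
opening: 0.0379
t: 11.3
tool_pos: [0.5579, -0.2105, 0.0353]
orientation: [2.366, 2.061, 0.002]
force: [-1.1, -0.0, -1.2]
opening: 0.0381
```

```bash
python3 -m pendant '[{"translation":[0,0,1],"twist":[0,0,0],"grip":-1},{"translation":[0,0,0.5],"twist":[0,0,0],"grip":-1},{"translation":[0,0,0],"twist":[0,0,0],"grip":-1},{"translation":[0,0,0],"twist":[0,0,0],"grip":-1},{"translation":[0,0,0],"twist":[0,0,0],"grip":-1},{"translation":[0,0,0],"twist":[0,0,0],"grip":-1},{"translation":[0,0,0],"twist":[0,0,0],"grip":-1},{"translation":[0,0,0],"twist":[0,0,0],"grip":-1},{"translation":[0,0,0],"twist":[0,0,0],"grip":-1},{"translation":[0,0,0],"twist":[0,0,0],"grip":-1}]' 20; python3 -c "
from h import *
for k in range(1):print(robot.read_state()['force'])"
```

```text
t: 12.3
tool_pos: [0.558, -0.2106, 0.0352]
orientation: [2.366, 2.061, 0.001]
force: [-1.9, 0.5, 0.7]
opening: 0.0383
[-1.88833997  0.51277374  0.72923557]
```

Granite contact is felt: the height stays at 35.2 mm while the force rises by about 3.7 N. I'll release and lift straight up.

```bash
python3 -m pendant '[{"translation":[0,0,0],"twist":[0,0,0],"grip":0.3},{"translation":[0,0,0],"twist":[0,0,0],"grip":0.3},{"translation":[0,0,0],"twist":[0,0,0],"grip":0.3},{"translation":[0,0,0],"twist":[0,0,0],"grip":0.3},{"translation":[0,0,0],"twist":[0,0,0],"grip":0.3},{"translation":[0,0,-10],"twist":[0,0,0],"grip":0.3},{"translation":[0,0,-25],"twist":[0,0,0],"grip":0.3},{"translation":[0,0,-40],"twist":[0,0,0],"grip":0.3},{"translation":[0,0,-40],"twist":[0,0,0],"grip":-0.4},{"translation":[0,0,-40],"twist":[0,0,0],"grip":-0.4}]' 20
python3 -m pendant '[{"translation":[-25,0,-5],"twist":[0,0,0],"grip":-0.4},{"translation":[-30,0,0],"twist":[0,0,0],"grip":-0.4},{"translation":[-20,0,0],"twist":[0,0,0],"grip":-0.4},{"translation":[-5,0,0],"twist":[0,0,0],"grip":-0.4},{"translation":[0,0,0],"twist":[0,0,0],"grip":-0.4},{"translation":[0,0,0],"twist":[0,0,0],"grip":-0.4},{"translation":[0,0,0],"twist":[0,0,0],"grip":-0.4},{"translation":[0,0,0],"twist":[0,0,0],"grip":-0.4},{"translation":[0,0,0],"twist":[0,0,0],"grip":-0.4},{"translation":[0,0,0],"twist":[0,0,0],"grip":-0.4}]' 20
python3 - <<'E'
from h import *
im,de,i=shot("wrist","w5"); ring(im,de,i,z=.064)
import pickle; pickle.dump((im,de,i),open("w5.pkl","wb"))
print(robot.read_state())
E
```

```text
t: 13.3
tool_pos: [0.5536, -0.2084, 0.1898]
orientation: [-2.364, -2.058, 0.006]
force: [0.9, -0.7, -0.3]
opening: 0.0489
t: 14.3
tool_pos: [0.548, -0.2877, 0.2102]
orientation: [2.357, 2.063, 0.006]
force: [-0.5, 0.4, -0.1]
opening: 0.0282
ring px [310. 105.] circ 558.0 -213.0 r 18.9 ell 558.0 -212.9 [37.1 37.3] zmed 0.0641
{'t': 14.35, 'q': array([-5.66990896e-01,  1.74347313e-01,  1.45524148e+00,  1.28972881e-03,
        1.50166583e+00, -4.34062304e-01]), 'dq': array([-0.00468637,  0.00102262, -0.00325958,  0.00015966, -0.00102292,
       -0.00218681]), 'joint_torque': array([-1.67134702e-01, -5.83562207e+01, -4.93205631e+01,  1.38724531e-02,
       -4.67533304e-02,  1.47164326e-03]), 'tool_pos': array([ 0.54800384, -0.28765752,  0.21015734]), 'orientation': array([2.35696077, 2.0626014 , 0.00648424]), 'force': array([-0.38550093,  0.1494041 ,  1.13305337]), 'wrist_torque': array([-0.06026163,  0.04536966, -0.027116  ]), 'opening': 0.028124115305617398}
```

View pics/w5.png

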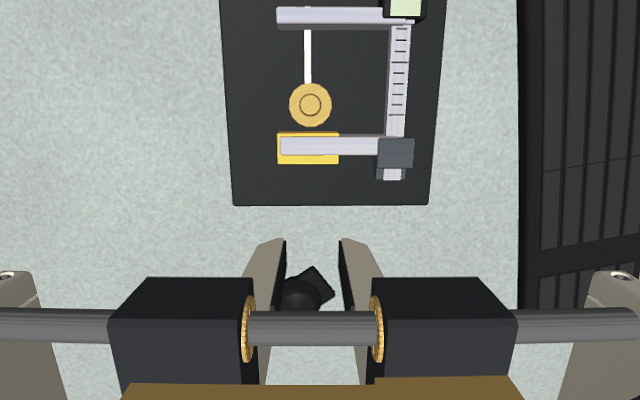

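The bush stands on the stripe at (310,105). It was let go cleanly, its top is at 0.064 m, it is 2 mm off the stripe line, and it is about 6.6 mm from the anvil. Next I'll put the shut fingers behind the red post.

```bash
python3 -c "
from h import *
plan([.6583,-.0916,.20],-.136,6)"
```

```text
at [ 0.548  -0.2877  0.2102] twist/row [0.0017 0.0005 0.0005] tool y [ 0.991 -0.133  0.01 ] tool x [ 0.133  0.991 -0.003]
[34.8, 13.9, 1.7]
[34.8, 13.9, 1.7]
[34.8, 13.8, 1.7]
[34.8, 13.8, 1.7]
[34.9, 13.8, 1.7]
[34.9, 13.8, 1.7]
```

```bash
python3 -m pendant '[{"translation":[25,10,0],"twist":[0.002,0.0005,0.0005],"grip":-1},{"translation":[40,16,0],"twist":[0.002,0.0005,0.0005],"grip":-1},{"translation":[45,18,0],"twist":[0.002,0.0005,0.0005],"grip":-1},{"translation":[45,18,0],"twist":[0.002,0.0005,0.0005],"grip":-1},{"translation":[35,14,0],"twist":[0.002,0.0005,0.0005],"grip":-1},{"translation":[15,6,0],"twist":[0,0,0],"grip":-1},{"translation":[4,2,0],"twist":[0,0,0],"grip":-1},{"translation":[0,0,0],"twist":[0,0,0],"grip":-1},{"translation":[0,0,0],"twist":[0,0,0],"grip":-1},{"translation":[0,0,0],"twist":[0,0,0],"grip":-1}]' 20
python3 - <<'E'
from h import *
plan([.6583,-.0916,.068],-.136,1); print(robot.read_state()["force"])
im,de,i=shot("top","t2"); 
P=cloud(de,i,"top"); h,s,v=cv2.split(cv2.cvtColor(im,cv2.COLOR_RGB2HSV))
m=((h<6)|(h>172))&(s>150)&(P[...,0]>.6)&(P[...,0]<.7)&(abs(P[...,1]+.12)<.06); print(np.argwhere(m).mean(0)[::-1],m.sum())
E
```

```text
t: 15.35
tool_pos: [0.6613, -0.0891, 0.2091]
orientation: [2.372, 2.059, -0.005]
force: [-0.8, -0.1, 0.1]
opening: 0.0006
at [ 0.6613 -0.0891  0.2091] twist/row [-0.0018  0.0028 -0.0049] tool y [ 0.99  -0.14  -0.002] tool x [ 0.14   0.99  -0.003]
[-2.5, -2.4, 141.1]
[-0.806711   -0.0996861   0.12576539]
[nan nan] 0<stdin>:5: RuntimeWarning: Mean of empty slice.
  ret = um.true_divide(
```

```bash
python3 -m pendant '[{"translation":[0,-1,15],"twist":[-0.001,0.001,-0.002],"grip":-1},{"translation":[0,-1,28],"twist":[-0.001,0.001,-0.002],"grip":-1},{"translation":[0,0,30],"twist":[0,0,0],"grip":-1},{"translation":[0,0,28],"twist":[0,0,0],"grip":-1},{"translation":[0,0,18],"twist":[0,0,0],"grip":-1},{"translation":[0,0,8],"twist":[0,0,0],"grip":-1},{"translation":[0,0,3],"twist":[0,0,0],"grip":-1},{"translation":[0,0,0],"twist":[0,0,0],"grip":-1},{"translation":[0,0,0],"twist":[0,0,0],"grip":-1},{"translation":[0,0,0],"twist":[0,0,0],"grip":-1}]' 20
python3 - <<'E'
from h import *
im,de,i=shot("scene","s2"); cv2.imwrite("pics/s2c.png",cv2.resize(im[100:240,200:380,::-1],(720,560),interpolation=2))
plan([.6583,-.0916,.068],-.136,1); s=robot.read_state();print(s["force"],s["wrist_torque"])
E
```

```text
t: 16.4
tool_pos: [0.6569, -0.0962, 0.0722]
orientation: [2.374, 2.052, 0.001]
force: [-0.1, -0.3, 0.1]
opening: 0.0003
at [ 0.6571 -0.0962  0.0725] twist/row [ 0.0035  0.0018 -0.009 ] tool y [ 0.99  -0.144  0.004] tool x [ 0.144  0.99  -0.002]
[4.7, 0.5, 4.5]
[ 0.46640646 -0.05001445  0.25660312] [-0.097173    0.09901897 -0.00242506]
```

View pics/s2c.png

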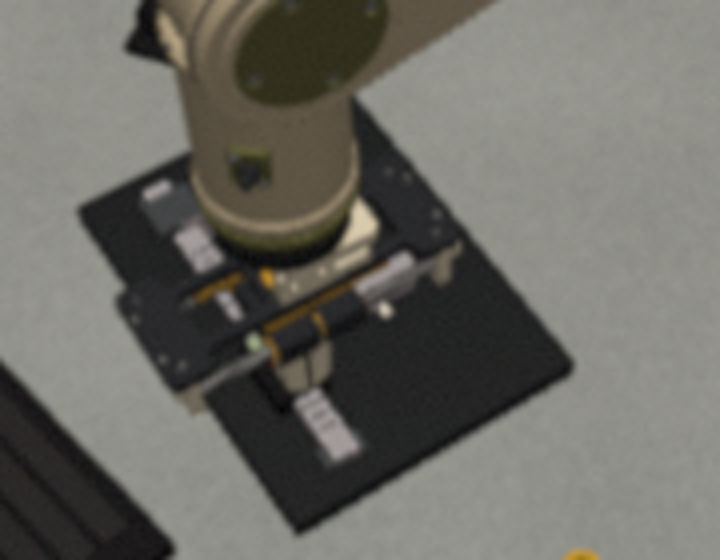

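The scene crop shows the shut fingers standing on the +y side of the post, just above the beam. I'll push in stages and watch the force.

```bash
python3 -m pendant '[{"translation":[-4,0,1],"twist":[0.003,0.002,-0.005],"grip":-1},{"translation":[-5,0,0],"twist":[0,0,0],"grip":-1},{"translation":[-5,0,0],"twist":[0,0,0],"grip":-1},{"translation":[-5,0,0],"twist":[0,0,0],"grip":-1},{"translation":[-5,0,0],"twist":[0,0,0],"grip":-1},{"translation":[-5,0,0],"twist":[0,0,0],"grip":-1},{"translation":[-5,0,0],"twist":[0,0,0],"grip":-1},{"translation":[-3,0,0],"twist":[0,0,0],"grip":-1},{"translation":[-2,0,0],"twist":[0,0,0],"grip":-1},{"translation":[-1,0,0],"twist":[0,0,0],"grip":-1}]' 20
cat >> h.py <<'E'
def feel(n=5):
    o=np.array([.55943,-.18697]); ex=np.array([.99072,-.13591]); ey=np.array([.13591,.99072]); F=[]
    for k in range(n):
        if n>1: robot.read_camera("scene")
        s=robot.read_state(); F.append([np.dot(s["force"][:2],ey),s["wrist_torque"][0]])
    p=np.array(s["tool_pos"])[:2]-o
    print("t",round(s["t"],2),"cal x,y mm",round(p@ex*1e3,2),round(p@ey*1e3,2),"z",round(s["tool_pos"][2],4),"Fy mean",np.mean(F,0).round(2),"sd",np.std(F,0).round(2),"dq",np.abs(s["dq"]).max().round(4))
E
python3 -c "
from h import *
feel(5)"
```

```text
t: 17.45
tool_pos: [0.6525, -0.1381, 0.0732]
orientation: [2.37, 2.061, 0.006]
force: [0.5, 2.0, -0.8]
opening: 0.0004
t 17.7 cal x,y mm 85.64 61.07 z 0.0734 Fy mean [ 0.12 -0.02] sd [0.88 0.07] dq 0.0034
```

```bash
python3 -m pendant '[{"translation":[-1.5,0,0],"twist":[0,0,0],"grip":-1},{"translation":[-1.5,0,0],"twist":[0,0,0],"grip":-1},{"translation":[-1.5,0,0],"twist":[0,0,0],"grip":-1},{"translation":[-1.5,0,0],"twist":[0,0,0],"grip":-1},{"translation":[-1.5,0,0],"twist":[0,0,0],"grip":-1},{"translation":[-1.5,0,0],"twist":[0,0,0],"grip":-1},{"translation":[-1.5,0,0],"twist":[0,0,0],"grip":-1},{"translation":[-1.5,0,0],"twist":[0,0,0],"grip":-1},{"translation":[-1.5,0,0],"twist":[0,0,0],"grip":-1},{"translation":[-1,0,0],"twist":[0,0,0],"grip":-1}]' 20
python3 -c "
from h import *
feel(5)
im,de,i=shot('wrist','w6')
h,s,v=cv2.split(cv2.cvtColor(im,cv2.COLOR_RGB2HSV))
"
```

```text
t: 18.7
tool_pos: [0.6507, -0.1522, 0.0734]
orientation: [2.369, 2.063, 0.008]
force: [1.1, 2.4, -1.2]
opening: 0.0005
t 18.95 cal x,y mm 85.69 46.69 z 0.0734 Fy mean [1.59 0.12] sd [0.78 0.08] dq 0.0015
```

View pics/w6.png

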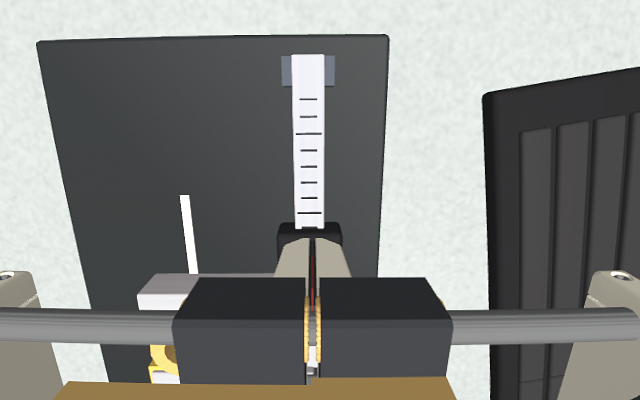

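The wrist view shows the runner following, with the jaw bar at (160,285) and the bush just ahead at (165,355). Now I'll take slower steps.

```bash
python3 -m pendant '[{"translation":[-0.8,0,0],"twist":[0,0,0],"grip":-1},{"translation":[-0.7,0,0],"twist":[0,0,0],"grip":-1},{"translation":[-0.7,0,0],"twist":[0,0,0],"grip":-1},{"translation":[-0.7,0,0],"twist":[0,0,0],"grip":-1},{"translation":[-0.7,0,0],"twist":[0,0,0],"grip":-1},{"translation":[-0.7,0,0],"twist":[0,0,0],"grip":-1},{"translation":[-0.7,0,0],"twist":[0,0,0],"grip":-1},{"translation":[-0.7,0,0],"twist":[0,0,0],"grip":-1},{"translation":[-0.5,0,0],"twist":[0,0,0],"grip":-1},{"translation":[-0.5,0,0],"twist":[0,0,0],"grip":-1}]' 20
python3 -c "
from h import *
feel(6)"
```

```text
t: 20.0
tool_pos: [0.6501, -0.1569, 0.0735]
orientation: [-2.366, -2.064, -0.011]
force: [0.8, 4.7, 1.6]
opening: 0.0004
t 20.3 cal x,y mm 85.68 42.05 z 0.0735 Fy mean [4.26 0.58] sd [0.5  0.05] dq 0.0012
```

```bash
python3 -m pendant '[{"translation":[-0.6,0,0],"twist":[0,0,0],"grip":-1},{"translation":[-0.6,0,0],"twist":[0,0,0],"grip":-1},{"translation":[-0.6,0,0],"twist":[0,0,0],"grip":-1},{"translation":[-0.6,0,0],"twist":[0,0,0],"grip":-1},{"translation":[-0.6,0,0],"twist":[0,0,0],"grip":-1},{"translation":[0,0,0],"twist":[0,0,0],"grip":-1},{"translation":[0,0,0],"twist":[0,0,0],"grip":-1},{"translation":[0,0,0],"twist":[0,0,0],"grip":-1},{"translation":[0,0,0],"twist":[0,0,0],"grip":-1},{"translation":[0,0,0],"twist":[0,0,0],"grip":-1}]' 20
python3 -c "
from h import *
feel(6)"
```

```text
t: 21.3
tool_pos: [0.6497, -0.1599, 0.0735]
orientation: [-2.366, -2.064, -0.011]
force: [1.8, 5.0, 0.3]
opening: 0.0003
t 21.6 cal x,y mm 85.72 39.09 z 0.0735 Fy mean [4.16 0.67] sd [0.35 0.01] dq 0.001
```

```bash
python3 -m pendant '[{"translation":[-0.4,0,0],"twist":[0,0,0],"grip":-1},{"translation":[-0.4,0,0],"twist":[0,0,0],"grip":-1},{"translation":[-0.4,0,0],"twist":[0,0,0],"grip":-1},{"translation":[0,0,0],"twist":[0,0,0],"grip":-1},{"translation":[0,0,0],"twist":[0,0,0],"grip":-1},{"translation":[0,0,0],"twist":[0,0,0],"grip":-1},{"translation":[0,0,0],"twist":[0,0,0],"grip":-1},{"translation":[0,0,0],"twist":[0,0,0],"grip":-1},{"translation":[0,0,0],"twist":[0,0,0],"grip":-1},{"translation":[0,0,0],"twist":[0,0,0],"grip":-1}]' 20
python3 -c "
from h import *
feel(6)"
```

```text
t: 22.6
tool_pos: [0.6496, -0.1602, 0.0735]
orientation: [-2.365, -2.064, -0.012]
force: [1.9, 4.8, 1.0]
opening: 0.0002
t 22.9 cal x,y mm 85.71 38.72 z 0.0735 Fy mean [4.81 0.72] sd [0.46 0.01] dq 0.0017
```

```bash
python3 -m pendant '[{"translation":[-0.6,0,0],"twist":[0,0,0],"grip":-1},{"translation":[-0.6,0,0],"twist":[0,0,0],"grip":-1},{"translation":[-0.6,0,0],"twist":[0,0,0],"grip":-1},{"translation":[0,0,0],"twist":[0,0,0],"grip":-1},{"translation":[0,0,0],"twist":[0,0,0],"grip":-1},{"translation":[0,0,0],"twist":[0,0,0],"grip":-1},{"translation":[0,0,0],"twist":[0,0,0],"grip":-1},{"translation":[0,0,0],"twist":[0,0,0],"grip":-1},{"translation":[0,0,0],"twist":[0,0,0],"grip":-1},{"translation":[0,0,0],"twist":[0,0,0],"grip":-1}]' 20
python3 -c "
from h import *
feel(6)"
```

```text
t: 23.9
tool_pos: [0.6496, -0.1604, 0.0735]
orientation: [-2.363, -2.064, -0.015]
force: [1.7, 3.9, -0.5]
opening: 0.0006
t 24.2 cal x,y mm 85.71 38.55 z 0.0735 Fy mean [4.74 0.69] sd [0.53 0.02] dq 0.0016
```

```bash
python3 -m pendant '[{"translation":[0,0,0],"twist":[0,0,0],"grip":-1},{"translation":[0,0,0],"twist":[0,0,0],"grip":-1},{"translation":[0,0,0],"twist":[0,0,0],"grip":-1},{"translation":[0,0,0],"twist":[0,0,0],"grip":-1},{"translation":[0,0,0],"twist":[0,0,0],"grip":-1},{"translation":[0,0,0],"twist":[0,0,0],"grip":-1},{"translation":[0,0,0],"twist":[0,0,0],"grip":-1},{"translation":[-0.5,0,0],"twist":[0,0,0],"grip":-1},{"translation":[-0.5,0,0],"twist":[0,0,0],"grip":-1},{"translation":[-0.5,0,0],"twist":[0,0,0],"grip":-1}]' 20
python3 -c "
from h import *
feel(1);feel(8)"
```

```text
t: 25.2
tool_pos: [0.6496, -0.1605, 0.0735]
orientation: [-2.362, -2.063, -0.017]
force: [1.2, 7.7, 1.4]
opening: 0.0004
t 25.2 cal x,y mm 85.71 38.5 z 0.0735 Fy mean [7.78 1.03] sd [0. 0.] dq 0.009
t 25.6 cal x,y mm 85.7 38.5 z 0.0735 Fy mean [6.68 1.03] sd [0.3  0.03] dq 0.0008
```

The fingers held 4.7 N and then 6.7 N without moving, whereas free sliding took about 4.2 N. So the bush is against the anvil with a nip of roughly 4 to 7 N. I'll back off, rise clear and check.

```bash
python3 -m pendant '[{"translation":[2,0,0],"twist":[0,0,0],"grip":-1},{"translation":[4,0,0],"twist":[0,0,0],"grip":-1},{"translation":[6,0,0],"twist":[0,0,0],"grip":-1},{"translation":[4,0,-2],"twist":[0,0,0],"grip":-1},{"translation":[0,0,-20],"twist":[0,0,0],"grip":-1},{"translation":[0,0,-35],"twist":[0,0,0],"grip":-1},{"translation":[0,0,-40],"twist":[0,0,0],"grip":-1},{"translation":[-20,-10,-30],"twist":[0,0,0],"grip":-1},{"translation":[-45,-20,-10],"twist":[0,0,0],"grip":-1},{"translation":[-50,-20,0],"twist":[0,0,0],"grip":-1}]' 20
python3 -m pendant '[{"translation":[-45,-15,0],"twist":[0,0,0],"grip":-1},{"translation":[-25,-5,0],"twist":[0,0,0],"grip":-1},{"translation":[-5,0,0],"twist":[0,0,0],"grip":-1},{"translation":[0,0,0],"twist":[0,0,0],"grip":-1},{"translation":[0,0,0],"twist":[0,0,0],"grip":-1},{"translation":[0,0,0],"twist":[0,0,0],"grip":-1},{"translation":[0,0,0],"twist":[0,0,0],"grip":-1},{"translation":[0,0,0],"twist":[0,0,0],"grip":-1},{"translation":[0,0,0],"twist":[0,0,0],"grip":-1},{"translation":[0,0,0],"twist":[0,0,0],"grip":-1}]' 20
python3 - <<'E'
from h import *
im,de,i=shot("wrist","w7"); ring(im,de,i,z=.064); feel(1)
cv2.imwrite("pics/w7c.png",cv2.resize(im[0:260,160:500,::-1],(784,600),interpolation=2))
P=cloud(de,i,"wrist"); h,s,v=cv2.split(cv2.cvtColor(im,cv2.COLOR_RGB2HSV))
o=np.array([.55943,-.18697]); ey=np.array([.13591,.99072]);ex=np.array([.99072,-.13591])
c=np.stack([(P[...,:2]-o)@ex,(P[...,:2]-o)@ey],-1)*1000
B=(s<60)&(v>110)&(abs(P[...,2]-.052)<.005)
for nm,lo,hi in(("fixed",-85,-40),("slide",-25,60)):
  for xa,xb in((-30,-18),(25,40)):
    q=c[B&(c[...,1]>lo)&(c[...,1]<hi)&(c[...,0]>xa)&(c[...,0]<xb)]
    print(nm,xa,xb,len(q),np.percentile(q[:,1],[2,98]).round(1) if len(q) else "")
E
```

```text
t: 26.6
tool_pos: [0.587, -0.249, 0.2144]
orientation: [-2.354, -2.075, -0.009]
force: [0.5, -1.4, -1.0]
opening: 0.0004
t: 27.6
tool_pos: [0.5564, -0.3236, 0.217]
orientation: [2.356, 2.076, 0.008]
force: [-0.3, -0.5, -0.1]
opening: 0.0004
ring px [297.  73.] circ 557.2 -219.7 r 19.2 ell 557.2 -219.8 [37.4 38. ] zmed 0.0642
t 27.65 cal x,y mm 15.55 -135.77 z 0.217 Fy mean [ 0.08 -0.05] sd [0. 0.] dq 0.0052
fixed -30 -18 167 [-72.  -56.2]
fixed 25 40 299 [-71.5 -54.7]
slide -30 -18 153 [-12.8  -0.5]
slide 25 40 262 [-13.   -0.1]
```

View pics/w7c.png

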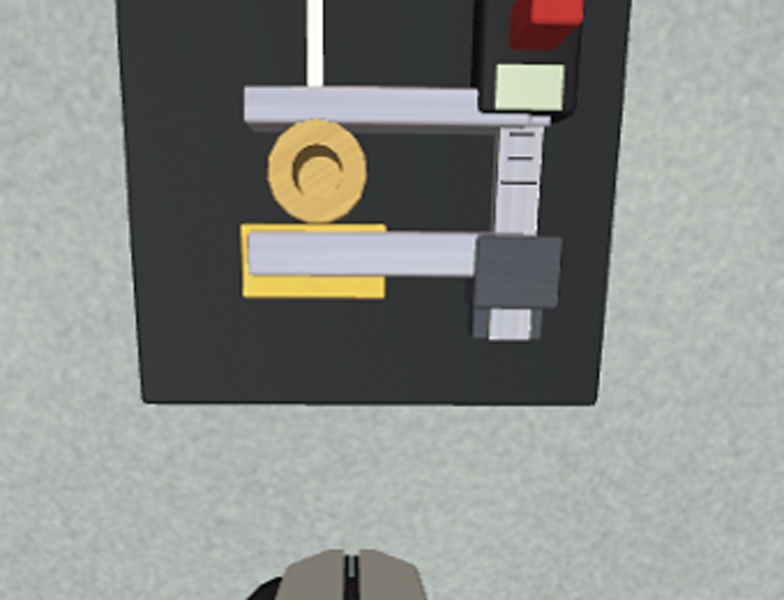

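The crop shows the bush upright between the sliding bar and the anvil, touching both. It moved 6.7 mm, which closes the 6.6 mm gap measured before, and the arm is clear. I'm handing it in.

```bash
python3 -c "
from h import *
print(robot.close_job())"
```

```text
the job is handed in; nothing more can be done
None
```

I stood the brass bush on the stripe, let go of it, and slid the jaw shut by the red post until it was nipped. I then withdrew the arm and handed the job in at about 27.7 s. No verdict is reported.

- **Bush:** In the last wrist image it stands with its top at 0.064 m, about 2 mm off the stripe line. Its sides meet the anvil (y ≈ -51.9 mm, anvil measured at -51.8 mm) and the sliding jaw (y ≈ -13.5 mm, jaw face measured at about -13.0 mm). The roughly 0.5 mm left at the jaw is within the camera's 2 mm accuracy.
- **Nip:** Free sliding took about 4.2 N. At the end the post took 6.7 N held, with a highest reading of 7.8 N, and the runner no longer moved. I infer a nip of about 4 to 7 N while pushing, below the 9 N tilt limit. About 2.5 N should remain now that the fingers are off.
- **Not checked:** I did not read the final nip force or the jaw tilt directly. I also did not re-measure the rod, block and mouse at the end. I felt no unexpected contact along the way.
- **A check that failed:** A mid-job look at the red post from the top camera gave nothing; no red pixels were found, probably because the arm hid it. I relied on the earlier measurements, which agreed with each other.

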